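# Lower the stirrer head onto the glass vessel with the ratchet crank

## Task

The stirrer head hangs on the ratchet above its glass vessel. Throw the red pawl lever over to release (away from you), take hold of the crank and wind up just enough for the brass pawl to spring out of the ratchet wheel, then let the crank turn back slowly under the load, never letting it run, until the lid rests gently on the glass rim without being pressed on it. Then let go of the crank, throw the red lever back so that the pawl drops into the wheel again, and leave the glassware standing around untouched.

Things in the scene. Friction and masses are not known exactly. Their poses are not given: they have to be found in the camera images.
- stand: Fixed crank-up lift stand: blue base plate 200 x 400 x 12 mm, 50 mm square aluminium column 240 mm high, blue gear housing on its -y side. Origin on the bench under the column; its own x points away from the robot (turned by the stand's yaw), y from the crank side towards the vessel, z up. All directions named in this list are the stand's own.
- axle (a point): Point on the crank shaft in the middle plane of the steel ratchet wheel (12 saw teeth, 92 mm across, 10 mm thick): 170 mm above the bench, 72 mm to the -y side of the column's centre. The shaft is level, along the stand's y. This point has the stand's axes.
- grip: Black crank handle sleeve, 27 mm thick, 100 mm long, lying along y, spinning freely on its pin; origin at its middle, 85 mm from the shaft axis and 106 mm to -y of axle; the crank arm is 61 mm from it towards the column. At the start it is between 5 and 95 degrees up from the shaft's far side (+x). Pinch it from above, fingers closing along x; it turns in the fingers as the crank goes round.
- crank (a joint): Crank angle in rad, 0 at the start; grows as the head goes down: the handle's top point moves to +x, away from the robot, its far point down. 1 rad is 20 mm of head travel. The head pulls the handle this way with about 6 to 13 N until the lid rests on the glass; with neither pawl nor hand it runs away at once. Keep it under 2.5 rad/s.
- lever (a joint): Red throw lever, rad: 0 = hold (leans 0.30 rad from upright towards the robot, as at the start), 0.60 = release (leans 0.30 rad away from it); stops at both ends; stays where put (2 to 3 N at its knob). Only a spring joins it to the pawl: under load the pawl stays caught when the lever is thrown, and springs out once the crank is wound up by some 0.03 to 0.1 rad.
- knob (a point): Middle of the lever's red knob, a cylinder 18 mm thick and 22 mm long along y, about 284 mm above the bench; swings in an arc of 65 mm radius about the pawl pivot, which is 41 mm nearer to the robot (-x) and 52 mm higher than axle. The knob is 10 mm to -y of axle; the head's 34 mm square steel bar stands 82 mm to +y of it.
- pawl_tip (a point): Middle of the nose (8 mm thick) of the brass pawl that hangs 52 mm down from the pivot on the robot's side of the ratchet wheel, in the wheel's plane. Distance from axle: about 41 mm when caught under a tooth, 39 to 50 mm when lying on the wheel, 56 mm when sprung clear.
- head: Moving head (2.9 to 4.4 kg): toothed steel bar in the column, blue arm to +y, grey stirrer motor (top 220 mm above this origin), steel lid 136 mm across; its white gasket's underside is 50 mm above the origin. Origin on the column's axis, 240 mm above the bench at the start; goes straight up and down. The lid is over the vessel, 190 mm to +y of the column.
- jack: Pedestal jack with a steel heating mantle, 160 mm across, and a clear glass vessel, 132 mm across at the rim. Origin under its foot. The rim stands 214 to 254 mm above the bench, as the jack was set; this is not reported and must be felt: as the lid settles on the rim the pull on the crank handle dies away; 0.05 rad more presses it. The head weighs 28 to 43 N; over 85 N breaks the rim.
- flask: Loose green stoppered conical flask, 84 mm wide, 118 mm high, origin under its foot. To be left alone.
- jar: Loose amber jar with a black lid, 66 mm wide, 100 mm high, origin under its foot. To be left alone.
- beaker: Loose white plastic beaker, 72 mm wide, 90 mm high, origin under its foot. To be left alone.

How it is judged:
By the outcome, as a careful person would: the job done as asked, in the order asked, and still so for the second after the job is handed in, with the robot touching nothing.
It also fails if it takes over 72 s, if anything falls off the work surface, if the arm or the gripper's body presses on something with over 40 N, if the wrist force passes 120 N, or if a joint passes its speed limit or range.

## Robot

A 6-joint arm with a two-finger parallel gripper is mounted at the origin on the work surface. World frame = base frame: x ahead of the robot, y to its left, z up, the work surface at z = 0. Lengths are in mm, angles in rad, forces in N, time in s.
With the tool pointing down it reaches from about 375 to 900 mm from the base axis. Payload 3.1 kg.
Tool frame: the origin (TCP) lies at the very end of the fingers, on their centre line; the grasp point (between the pads) lies 19 mm behind it (ctrl.tcp_to_grasp is the distance from the TCP to the grasp point, in mm); x points along the fingers, y is the direction in which the jaws open and shut, and the axes are right-handed (so a half turn about x gives the same grasp; the last joint's range is limited). The gripper opens to 87 mm and grips with 3 to 60 N. Pads are 19 mm wide; open, the fingers measure 117 mm over their backs; the gripper's body (75 mm by 190 mm) begins 51 mm behind the grasp point.
Start: joints at [1.02, 0.527, 1.433, -0, 1.181, -0.178], TCP at [227.599, 582.061, 222.548] pointing down, gripper open.
Joint ranges: [-3.08, 3.08], [-0.75, 2.2], [0.22, 2.44], [-1.43, 4.57], [0, 2.65], [-2.85, 2.85]. Speed limits (rad/s): [2.79, 2.79, 3.14, 3.14, 3.14, 3.14].

## Interface

Orientations are given as a unit quaternion [x, y, z, w].
In Python, from bench import ctrl gives the robot as it stands.
- The arm moves only by the tool step_arm, never from a script. Its arguments are lists of equal length, an entry for each row: "slide": the shift along the world's x, y, z in m, a list of three; "roll": the turn about the world's z in degrees. A call has 1 to 10 rows; each row shifts and turns the commanded pose from where the row before left it; what a row does not reach is not made up. A row lasts 1/8 s, in which the tool goes at most 62.5 mm and 10.7 degrees, less where a joint would pass 70% of its speed; a pose out of reach is approached as far as the arm can. A call is refused whole if a number of a shift passes 0.0625 or a number of a turn 10.7, either way. A call with a gripper value outside its range is refused whole. "hand" is the opening, from -1 (shut) to 1 (fully open), set as the call begins (left out, the last holds). The fingers move at their own pace and stop on an object; the grip force is fixed at half the most. Time passes only in rows, so rows that do not move let the fingers close. It gives the time, the measured TCP pose, the force and the opening at its end, in the units of the state.
- ctrl.state(): the state, without advancing time (a new reading comes with each control period).
- ctrl.snapshot(name): name is "scene" or "side" or "wrist"; returns the picture (420x560x3 uint8, red, green, blue); there is no depth.
- ctrl.camera_params(name): a dict with "mtx" (3x3 intrinsics, pixels), "k1" (the pictures are not rectified: a ray, as slopes to the right and down, at radius r is drawn at 1 + k1 r^2 times it, then the intrinsics apply), "camera_from_world" (4x4, takes a point from world to camera coordinates). Camera axes: x right, y down, z forward; pixel columns grow to the right and rows downward; lengths in mm; the calibration is good to about 2 mm. A picture is of the moment at which its call begins: read the wrist's pose just before it. camera_params takes no time and is no camera call; for the wrist camera it gives the pose at the moment of the call.
- ctrl.job_done(): hands the job in, once; it reports no verdict.
The state is a dict: "t": time; "joint_pos": joint angles; "qd": joint speeds; "effort": joint torques, N m; "position": TCP position; "ee_rot": TCP orientation; "contact_force": force on the tool from outside, world axes, zero at the start; "ft_torque": the same for the moment, N m; "grip_width": finger opening in mm.
Only numpy, scipy, OpenCV 4.12 (cv2) and the standard library are available. Lean on these libraries where they do the work, as an engineer would, in place of code of your own. Each camera call takes 0.05 s, during which the arm holds its last target. There are 200 camera calls.

## Working session

There is one attempt and no reset: what is moved stays moved. The work goes in short steps, Python scripts to look and compute and a tool call to move; the robot and the scene stay as the last step left them, time stands still between calls to the robot, and variables do not carry over. Pictures are saved under pics/ and viewed, about 8 in all and at most 12, crops included, and the job is handed in when it is done.

Besides the shell and the picture viewer there is one more tool, called by a JSON object that holds its "name" and its "arguments". step_arm: Moves the arm, as the interface text tells. Its arguments: {"type":"object","properties":{"slide":{"type":"array","items":{"type":"array","items":{"type":"number"}}},"roll":{"type":"array","items":{"type":"number"}},"hand":{"type":"number"}},"required":["slide","roll"]}

```bash
ls; mkdir -p pics
python3 - <<'E'
from bench import ctrl
import cv2,numpy as np
np.set_printoptions(precision=4,suppress=True)
s=ctrl.state();print(s)
for n in("scene","side"):
    p=ctrl.camera_params(n);print(n,p)
    cv2.imwrite(f"pics/{n}0.png",cv2.cvtColor(ctrl.snapshot(n),cv2.COLOR_RGB2BGR))
E
```

```text
pics
{'t': 0.0, 'joint_pos': array([ 1.0195,  0.5285,  1.4339, -0.    ,  1.1814, -0.1785]), 'qd': array([ 0.0019,  0.0012, -0.0002,  0.0017,  0.0006, -0.0012]), 'effort': array([ -0.0001, -44.0039, -17.6595,   0.0631,   0.0582,  -0.0002]), 'position': array([227.2047, 581.4318, 221.5672]), 'ee_rot': array([ 0.1303,  0.6951, -0.1318,  0.6946]), 'contact_force': array([-0.7711,  0.8772, -1.0018]), 'ft_torque': array([ 0.0204, -0.0556, -0.0186]), 'grip_width': 87.03563872269812}
scene {'mtx': array([[501.1324,   0.    , 292.7385],
       [  0.    , 501.1324, 207.2795],
       [  0.    ,   0.    ,   1.    ]]), 'k1': -0.14092942087145804, 'camera_from_world': array([[   0.2468,    0.969 ,   -0.0131, -179.3159],
       [   0.7785,   -0.2063,   -0.5928, -333.499 ],
       [  -0.5771,    0.1361,   -0.8052, 1624.8991],
       [   0.    ,    0.    ,    0.    ,    1.    ]])}
side {'mtx': array([[515.3086,   0.    , 279.9837],
       [  0.    , 515.3086, 214.0735],
       [  0.    ,   0.    ,   1.    ]]), 'k1': -0.13777372496220358, 'camera_from_world': array([[   0.9137,   -0.4062,    0.0115, -500.6015],
       [  -0.3046,   -0.7034,   -0.6422,  330.0219],
       [   0.269 ,    0.5833,   -0.7665, 1316.1989],
       [   0.    ,    0.    ,    0.    ,    1.    ]])}
```

View pics/scene0.png

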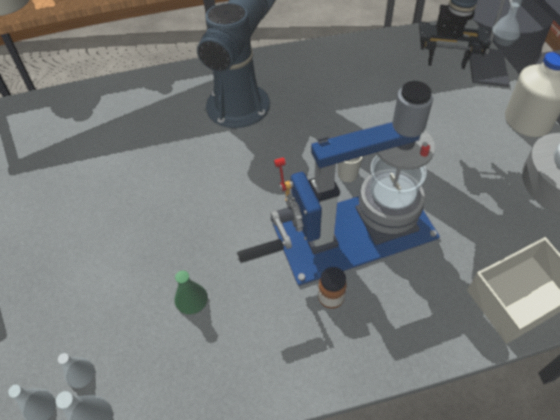

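View pics/side0.png

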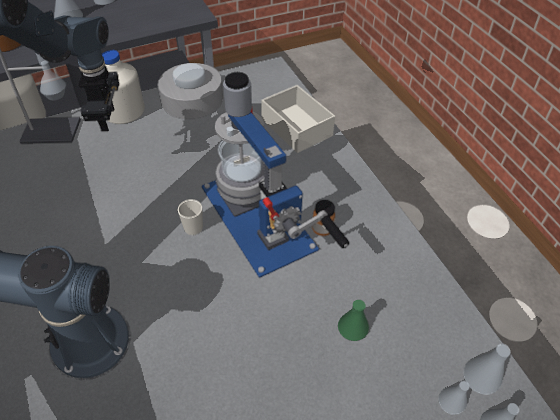

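The scene view shows the knob at about (280,162), the crank handle at (240,255)–(283,243), the flask at (190,290) and the jar at (333,285). The side view shows the knob at (268,203) and the handle at (327,220)–(346,243). I need a closer look to fit the stand's pose.

Run:
```python
import cv2,numpy as np
a=cv2.imread('pics/scene0.png')[130:300,225:445]; b=cv2.imread('pics/side0.png')[165:285,175:355]
a=cv2.resize(a,None,fx=3.6,fy=3.5,interpolation=3)
cv2.imwrite('pics/c1.png',a); cv2.imwrite('pics/c2.png',cv2.resize(b,None,fx=4,fy=4,interpolation=3))
```

```text
(no output)
```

View pics/c1.png

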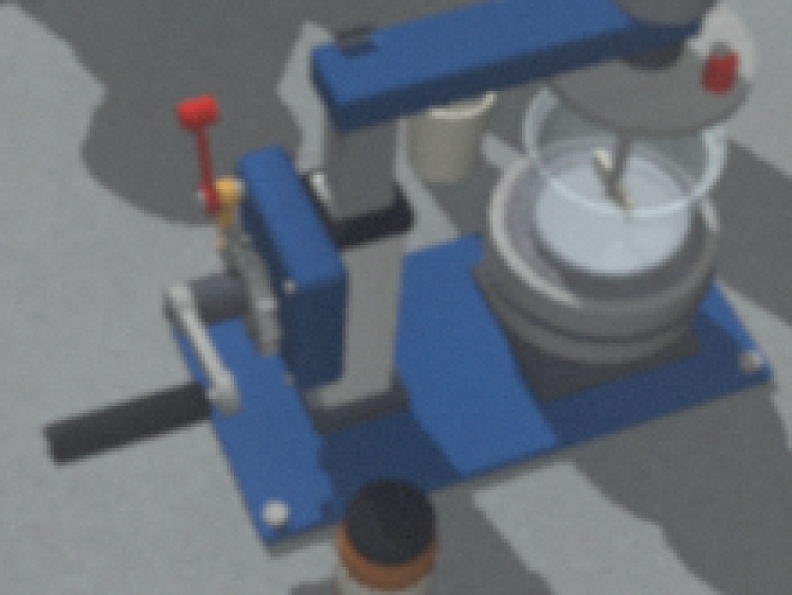

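View pics/c2.png

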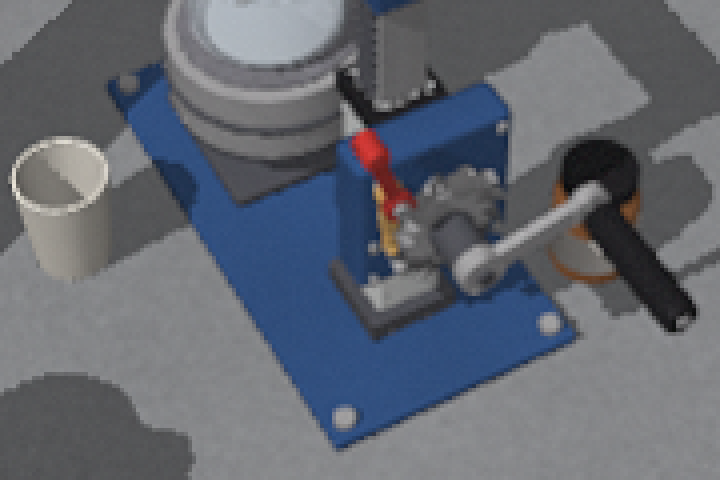

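```bash
cat > h.py <<'E'
import numpy as np,cv2
from bench import ctrl
from scipy.optimize import least_squares
P={n:ctrl.camera_params(n) for n in("scene","side")}
def proj(n,p,par=None):
    c=par or P[n]; T=c["camera_from_world"]; q=T[:3,:3]@np.asarray(p,float)+T[:3,3]
    a=q[:2]/q[2]; a=a*(1+c["k1"]*(a@a)); return c["mtx"][:2,:2]@a+c["mtx"][:2,2]
def stand(X,Y,w,p):
    c,s=np.cos(w),np.sin(w); return np.array([X+c*p[0]-s*p[1],Y+s*p[0]+c*p[1],p[2]])
def grip(f,dy=0,r=85): return (r*np.cos(f),-178+dy,170+r*np.sin(f))
def knob(l): a=l-.3; return (-41+65*np.sin(a),-82,222+65*np.cos(a))
E
python3 - <<'E'
from h import *
np.set_printoptions(precision=3,suppress=True)
def obs(v):
    X,Y,w,f,ox,oy=v
    pl=lambda a,b:(ox+a,oy+b,12)
    return [("scene",pl(100,-200),(299.4,284.3)),("scene",pl(100,200),(439.7,238)),
    ("side",pl(-100,-200),(258.75,277)),("side",pl(100,-200),(319.25,247.5)),("side",pl(-100,200),(202,186.25)),
    ("scene",knob(0),(280,162)),("side",knob(0),(267.3,203.5)),
    ("scene",grip(f,-50),(240.8,257.1)),("side",grip(f,-50),(345.5,244.5)),("side",grip(f,61),(324.3,213)),
    ("scene",grip(f,50),(282.8,244.3)),("side",(0,-72-45,170),(294.5,232.5))]
def res(v): return np.concatenate([proj(n,stand(*v[:3],p))-np.array(u) for n,p,u in obs(v)])
best=min((least_squares(res,[550,250,w,f,0,60]) for w in(-.6,-.2,.2,.6) for f in(.3,1.2)),key=lambda r:r.cost)
v=best.x;print(v,best.cost);print(best.fun.reshape(-1,2))
S=lambda p:stand(*v[:3],p)
print('knob0',S(knob(0)),'knob.6',S(knob(.6)),'axle',S((0,-72,170)),'grip',S(grip(v[3])),'end',S(grip(v[3],-50)),'lid',S((0,190,290)))
def tri(o,z):
    r=least_squares(lambda q:np.concatenate([proj(n,(q[0],q[1],z))-np.array(u) for n,u in o]),[500,200]);return r.x,r.fun
print('jar',tri([("scene",(332.8,279)),("side",(325,207.5))],100))
print('beaker',tri([("side",(190,208.7))],90)); print('flask',tri([("side",(358,305)),("scene",(182,276))],118))
np.save('v.npy',v)
E
```

```text
[575.732 114.027   0.1     0.207   0.501  97.674] 16.90291356977751
[[-2.033  0.109]
 [ 0.398 -1.929]
 [ 1.052 -1.349]
 [ 0.835  0.001]
 [-0.719 -1.687]
 [-0.091 -0.086]
 [ 0.656 -2.007]
 [-1.921  0.419]
 [ 0.553 -0.394]
 [-1.992  1.584]
 [ 0.244 -0.603]
 [ 0.46  -1.696]]
knob0 [523.992  26.437 284.097] knob.6 [562.218  30.264 284.097] axle [582.905  42.385 170.   ] grip [676.241 -54.8   187.45 ] end [ 681.222 -104.551  187.45 ] lid [556.803 303.082 290.   ]
jar (array([734.396,  92.016]), array([-0.508, -1.242,  1.317, -1.243]))
beaker (array([370.91 , 248.586]), array([0., 0.]))
flask (array([ 652.591, -238.346]), array([ 0.525, -0.535, -0.3  , -0.649]))
```

Run:
```python
from h import *
from scipy.spatial.transform import Rotation as R
np.set_printoptions(precision=3,suppress=True)
v=np.load('v.npy'); s=ctrl.state(); M=R.from_quat(s["ee_rot"]).as_matrix(); print(M)
print('jaw yaw deg',np.degrees(np.arctan2(M[1,1],M[0,1])),'want',np.degrees(v[2]))
t=np.linspace(0,2*np.pi,90)
for z in range(214,256,8):
    e=np.array([proj("scene",stand(*v[:3],(66*np.cos(a),190+66*np.sin(a),z))) for a in t])
    e=(e-[225,130])*[3.6,3.5]; print(z,'left',e[e[:,0].argmin()],'right',e[e[:,0].argmax()],'bottom',e[e[:,1].argmax()])
```

```text
[[-0.001  0.364  0.931]
 [-0.002  0.931 -0.364]
 [-1.    -0.002 -0.   ]]
jaw yaw deg 68.64019641718643 want 5.717550752337954
214 left [523.627 128.659] right [724.738 149.409] bottom [637.008 214.716]
222 left [524.964 120.831] right [727.152 141.663] bottom [639.043 207.074]
230 left [526.314 112.921] right [729.589 133.835] bottom [641.098 199.347]
238 left [527.678 104.926] right [732.049 125.923] bottom [643.174 191.532]
246 left [529.054  96.845] right [734.533 117.926] bottom [645.271 183.629]
254 left [530.443  88.677] right [737.04  109.843] bottom [647.39  175.637]
```

{"name": "step_arm", "arguments": {"slide": [[0,-0.01,0.06],[0.01,-0.04,0.05],[0.02,-0.06,0.05],[0.02,-0.06,0.02],[0.02,-0.06,0],[0.02,-0.06,0],[0.02,-0.06,0],[0.02,-0.06,0]], "roll": [0,0,0,0,0,0,0,0], "hand": 0}}

```text
t: 1.1
position: [350.6, 191.4, 388.2]
ee_rot: [0.131, 0.695, -0.131, 0.695]
contact_force: [1.4, -0.3, -0.7]
grip_width: 43.1
```

{"name": "step_arm", "arguments": {"slide": [[0.01,-0.04,0],[0.01,-0.04,0],[0.01,-0.03,0],[0.02,-0.02,0],[0.03,-0.015,0],[0.03,-0.006,-0.02],[0,0,0],[0,0,0]], "roll": [-10.5,-10.5,-10.5,-10.5,-10.5,-10.4,0,0]}}

```text
t: 2.1
position: [459.8, 42.5, 368.1]
ee_rot: [0.474, 0.525, -0.474, 0.524]
contact_force: [0.9, -0.1, 1.2]
grip_width: 43.9
```

Run:
```python
from h import *
np.set_printoptions(precision=3,suppress=True)
v=np.load('v.npy'); s=ctrl.state(); par=ctrl.camera_params("wrist"); im=ctrl.snapshot("wrist")
print(s['position'],s['joint_pos'],s['contact_force'])
im=cv2.cvtColor(im,cv2.COLOR_RGB2BGR)
for n,p in dict(knob=knob(0),piv=(-41,-72,222),axle=(0,-72,170),gin=grip(v[3],50),gout=grip(v[3],-50)).items():
    q=proj(0,stand(*v[:3],p),par); print(n,q)
    if abs(q).max()<2000: cv2.drawMarker(im,tuple(int(round(c)) for c in q),(0,255,0),0,10)
cv2.imwrite('pics/w1.png',im)
```

```text
[459.807  42.501 368.097] [-0.151  0.143  1.608  0.     1.392 -0.252] [ 0.893 -0.077  1.212]
knob [356.048 239.419]
piv [362.329 204.966]
axle [387.521 191.312]
gin [461.043 243.152]
gout [447.408 318.215]
```

View pics/w1.png

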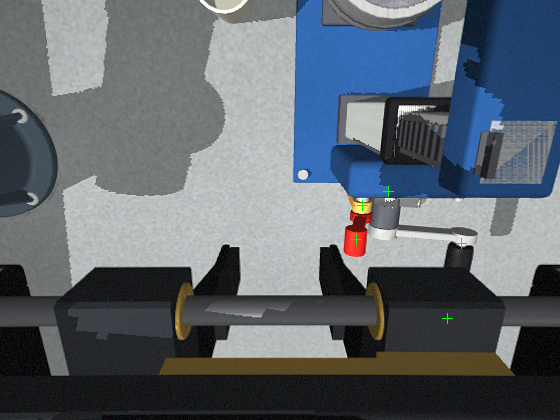

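The wrist view confirms the model: the red knob is at (355,241), within 2 px of its marker, and the grip's inner end is near (458,245).

{"name": "step_arm", "arguments": {"slide": [[0.03,-0.01,0],[0.034,-0.011,-0.01],[0,0,-0.03],[0,0,-0.03],[0,0,-0.026],[0,0,0],[0,0,0]], "roll": [0,0,0,0,0,0,0]}}

```text
t: 3.02
position: [525.2, 21.4, 273.9]
ee_rot: [0.475, 0.524, -0.474, 0.525]
contact_force: [0.4, -0.2, -0.1]
grip_width: 43.5
```

{"name": "step_arm", "arguments": {"slide": [[0.01,0.001,0],[0.01,0.001,0],[0.01,0.001,0],[0.008,0.001,0],[0.006,0.001,0],[0.004,0,0],[0.002,0,0],[0,0,0]], "roll": [0,0,0,0,0,0,0,0]}}

```text
t: 4.03
position: [574.1, 26.4, 271.8]
ee_rot: [0.474, 0.525, -0.475, 0.524]
contact_force: [-2.8, -0.7, -1.2]
grip_width: 43.5
```

{"name": "step_arm", "arguments": {"slide": [[0.002,0,0],[0.002,0,0],[0,0,0]], "roll": [0,0,0]}}

```text
t: 4.4
position: [574.6, 26.5, 271.6]
ee_rot: [0.472, 0.527, -0.477, 0.522]
contact_force: [-10.5, -1.1, 1.7]
grip_width: 43.7
```

{"name": "step_arm", "arguments": {"slide": [[-0.012,0,0],[0,0,0.04],[0.02,-0.03,0.02],[0.05,-0.035,0],[0.045,-0.026,0],[0,0,-0.04],[0,0,0]], "roll": [0,0,0,0,0,0,0], "hand": 1}}

```text
t: 5.28
position: [680.5, -64.5, 289.0]
ee_rot: [0.474, 0.526, -0.475, 0.522]
contact_force: [0.1, -0.1, -0.5]
grip_width: 86.8
```

Run:
```python
from h import *
np.set_printoptions(precision=3,suppress=True)
v=np.load('v.npy'); s=ctrl.state(); par=ctrl.camera_params("wrist"); im=ctrl.snapshot("wrist")
print(s['position'],s['joint_pos'],s['contact_force'])
im=cv2.cvtColor(im,cv2.COLOR_RGB2BGR)
for n,p in dict(knob=knob(.6),axle=(0,-72,170),gin=grip(v[3],50),gout=grip(v[3],-50),pin=grip(v[3],61)).items():
    q=proj(0,stand(*v[:3],p),par); print(n,q)
    if abs(q).max()<2000: cv2.drawMarker(im,tuple(int(round(c)) for c in q),(0,255,0),0,10)
cv2.imwrite('pics/w2.png',im)
```

```text
[680.529 -64.499 288.976] [-0.258  0.555  1.188  0.001  1.404 -0.358] [ 0.11  -0.069 -0.453]
knob [47.598 52.639]
axle [170.592  59.812]
gin [276.038 134.536]
gout [276.44  249.895]
pin [275.987 120.161]
```

View pics/w2.png

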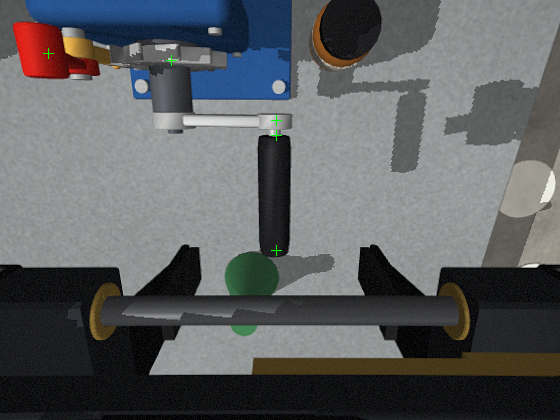

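The wrist view shows the knob thrown over at (40,48), and the grip at column 274 from row 135 to 253, within 2 px of the model. The flask is behind the hand. Next I descend and grip.

{"name": "step_arm", "arguments": {"slide": [[-0.004,0,-0.04],[0,0,-0.04],[0,0,-0.03],[0,0,-0.011],[0,0,0]], "roll": [0,0,0,0,0]}}

```text
t: 5.95
position: [678.4, -64.5, 172.6]
ee_rot: [0.475, 0.524, -0.474, 0.525]
contact_force: [0.3, -0.1, 1.0]
grip_width: 87.2
```

{"name": "step_arm", "arguments": {"slide": [[0,0,0],[0,0,0],[0,0,0],[0,0,0],[0,0,0],[0,0,0]], "roll": [0,0,0,0,0,0], "hand": -1}}

```text
t: 6.7
position: [677.6, -64.8, 171.3]
ee_rot: [0.474, 0.524, -0.474, 0.524]
contact_force: [1.4, -0.5, 0.2]
grip_width: 34.8
```

{"name": "step_arm", "arguments": {"slide": [[0,0,0],[0,0,0],[0,0,0]], "roll": [0,0,0]}}

```text
t: 7.08
position: [676.3, -64.6, 171.0]
ee_rot: [0.474, 0.525, -0.475, 0.523]
contact_force: [-4.4, 0.4, 0.4]
grip_width: 26.1
```

{"name": "step_arm", "arguments": {"slide": [[0,0,0.002],[0,0,0.002],[-0.001,0,0.002],[0,0,0.001],[0,0,0]], "roll": [0,0,0,0,0]}}

```text
t: 7.7
position: [675.3, -64.3, 177.1]
ee_rot: [0.474, 0.526, -0.475, 0.523]
contact_force: [-4.3, -0.5, -12.2]
grip_width: 25.9
```

{"name": "step_arm", "arguments": {"slide": [[0,0,0.0015],[0,0,0]], "roll": [0,0]}}

```text
t: 7.95
position: [674.9, -64.3, 178.9]
ee_rot: [0.473, 0.526, -0.475, 0.523]
contact_force: [-6.0, 0.9, -12.4]
grip_width: 26.3
```

Run:
```python
from h import *
bg=lambda n:cv2.cvtColor(ctrl.snapshot(n),cv2.COLOR_RGB2BGR)
v=np.load('v.npy')
par=ctrl.camera_params("wrist")
for n in ("scene","side"): print(n,proj(n,stand(*v[:3],(-41,-72,175))))
f=lambda n,par:proj(n,stand(*v[:3],(-41,-72,190)),par)
ims=[]
for n in ("scene","side"):
    c=f(n,None); u,w=int(c[0]),int(c[1]); im=bg(n)[w-40:w+40,u-35:u+35]; ims.append(cv2.resize(im,(350,400),interpolation=3))
cv2.imwrite('pics/c3.png',np.hstack(ims)); print(ctrl.state()['position'],ctrl.state()['contact_force'])
```

```text
scene [288.16919136 197.42644718]
side [272.80309335 223.82623274]
[674.94274799 -64.2525822  178.90140975] [ -5.15892811   0.57291178 -11.98767565]
```

View pics/c3.png

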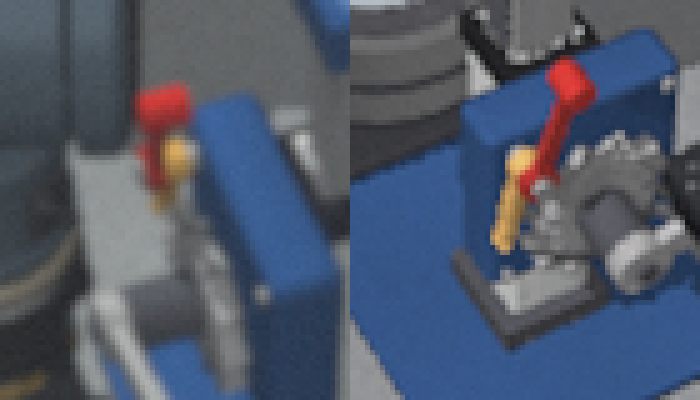

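Run:
```python
from h import *
np.set_printoptions(precision=4,suppress=True)
v=np.load('v.npy')
c=proj("side",stand(*v[:3],(-41,-72,190)));o=np.array([int(c[0])-35,int(c[1])-40])
for n,p in dict(caught=(-41,-72,170),sprung=(-55.9,-72,172)).items(): print(n,(proj("side",stand(*v[:3],p))-o)*5+[350,0])
f=.3; acc=np.zeros(3); rows=[]
while f>-3.8:
    g=f-.06; t=85*np.array([np.cos(v[2])*(np.cos(g)-np.cos(.3)),np.sin(v[2])*(np.cos(g)-np.cos(.3)),np.sin(g)-np.sin(.3)])
    d=np.round((t-acc)*2)/2; acc=acc+d; rows.append((round(g,2),(d/1000).tolist(),(acc+[674.9,-64.3,178.9]).tolist())); f=g
for i in range(0,len(rows),5): print('to',rows[i:i+5][-1][0],[r[1] for r in rows[i:i+5]],'->',np.round(rows[i:i+5][-1][2],1))
```

```text
caught [529.0079 225.1019]
sprung [504.1422 233.5315]
to 0.0 [[0.0015, 0.0, -0.005], [0.001, 0.0, -0.005], [0.0005, 0.0005, -0.005], [0.0005, -0.0, -0.005], [0.0005, -0.0, -0.005]] -> [678.9 -63.8 153.9]
to -0.3 [[-0.0005, -0.0, -0.005], [-0.0005, -0.0, -0.0055], [-0.0005, -0.0005, -0.005], [-0.001, 0.0, -0.005], [-0.0015, 0.0, -0.0045]] -> [674.9 -64.3 128.9]
to -0.6 [[-0.0015, -0.0, -0.005], [-0.002, -0.0005, -0.005], [-0.0025, -0.0, -0.0045], [-0.0025, -0.0005, -0.0045], [-0.0025, -0.0, -0.004]] -> [663.9 -65.3 105.9]
to -0.9 [[-0.003, -0.0005, -0.004], [-0.003, -0.0, -0.004], [-0.0035, -0.0005, -0.004], [-0.004, -0.0005, -0.0035], [-0.0035, -0.0005, -0.003]] -> [646.9 -67.3  87.4]
to -1.2 [[-0.0045, -0.0, -0.0035], [-0.004, -0.0005, -0.0025], [-0.0045, -0.0005, -0.0025], [-0.0045, -0.0005, -0.0025], [-0.0045, -0.0005, -0.002]] -> [624.9 -69.3  74.4]
to -1.5 [[-0.005, -0.0005, -0.0015], [-0.005, -0.0005, -0.0015], [-0.005, -0.0005, -0.001], [-0.005, -0.0005, -0.001], [-0.005, -0.0005, -0.0005]] -> [599.9 -71.8  68.9]
to -1.8 [[-0.005, -0.0005, -0.0], [-0.005, -0.0005, -0.0], [-0.0
[... 464 characters left out ...]
 [-0.003, -0.0005, 0.004], [-0.003, -0.0005, 0.004], [-0.0025, -0.0, 0.0045], [-0.0025, -0.0, 0.0045]] -> [517.4 -79.8 117.4]
to -3.0 [[-0.002, -0.0005, 0.0045], [-0.0015, -0.0, 0.005], [-0.0015, -0.0005, 0.005], [-0.001, 0.0, 0.005], [-0.001, 0.0, 0.005]] -> [510.4 -80.8 141.9]
to -3.3 [[-0.0005, -0.0, 0.005], [-0.0005, -0.0, 0.005], [0.0, -0.0, 0.005], [0.0005, -0.0, 0.005], [0.0005, 0.0, 0.0055]] -> [510.4 -80.8 167.4]
to -3.6 [[0.001, 0.0, 0.005], [0.0015, 0.0005, 0.0045], [0.0015, -0.0, 0.005], [0.0015, 0.0, 0.005], [0.0025, 0.0005, 0.0045]] -> [518.4 -79.8 191.4]
to -3.84 [[0.002, 0.0, 0.0045], [0.003, 0.0005, 0.0045], [0.003, 0.0, 0.004], [0.003, 0.0005, 0.004]] -> [529.4 -78.8 208.4]
```

In the side crop the pawl nose is at about (505,245). The model gives (504,234) for sprung clear and (529,225) for caught, so the pawl has sprung out. Now I lower slowly.

{"name": "step_arm", "arguments": {"slide": [[0.0015,0,-0.005],[0.001,0,-0.005],[0.0005,0.0005,-0.005],[0,0,0]], "roll": [0,0,0,0]}}

```text
t: 8.55
position: [678.0, -64.0, 164.2]
ee_rot: [0.473, 0.526, -0.475, 0.523]
contact_force: [-7.6, 0.2, -10.7]
grip_width: 26.6
```

{"name": "step_arm", "arguments": {"slide": [[-0.0005,0,-0.005],[-0.0005,0,-0.005],[-0.001,0,-0.005],[-0.001,0,-0.0055],[-0.001,-0.0005,-0.005],[-0.001,0,-0.005],[-0.0015,0,-0.0045],[0,0,0]], "roll": [0,0,0,0,0,0,0,0]}}

```text
t: 9.55
position: [674.1, -65.3, 129.6]
ee_rot: [0.475, 0.524, -0.474, 0.525]
contact_force: [1.3, -1.2, -10.3]
grip_width: 26.2
```

{"name": "step_arm", "arguments": {"slide": [[-0.0015,0,-0.005],[-0.002,-0.0005,-0.005],[-0.0025,0,-0.0045],[-0.0025,-0.0005,-0.0045],[-0.0025,0,-0.004],[-0.003,-0.0005,-0.004],[-0.003,0,-0.004],[-0.0035,-0.0005,-0.004],[-0.004,-0.0005,-0.0035],[-0.0035,-0.0005,-0.003]], "roll": [0,0,0,0,0,0,0,0,0,0]}}

```text
t: 10.8
position: [644.5, -68.6, 87.3]
ee_rot: [0.474, 0.525, -0.475, 0.524]
contact_force: [1.7, -3.5, -14.0]
grip_width: 26.4
```

{"name": "step_arm", "arguments": {"slide": [[-0.003,0,-0.0045],[-0.0035,0,-0.0035],[-0.0045,-0.0005,-0.003],[-0.0045,0,-0.0025],[-0.0045,-0.0005,-0.002],[-0.005,-0.0005,-0.0015],[-0.005,-0.0005,-0.0015],[0,0,0]], "roll": [0,0,0,0,0,0,0,0]}}

```text
t: 11.8
position: [611.1, -70.8, 69.9]
ee_rot: [0.471, 0.527, -0.476, 0.523]
contact_force: [-6.4, -7.2, -4.9]
grip_width: 26.4
```

{"name": "step_arm", "arguments": {"slide": [[-0.005,-0.001,-0.0015],[-0.005,-0.001,-0.001],[-0.005,-0.001,-0.0005],[-0.005,-0.001,0],[-0.005,-0.001,0],[-0.005,-0.0005,0.0005],[-0.005,-0.0005,0.0005],[0,0,0]], "roll": [0,0,0,0,0,0,0,0]}}

```text
t: 12.8
position: [576.4, -74.2, 69.4]
ee_rot: [0.473, 0.527, -0.475, 0.522]
contact_force: [-5.8, -0.6, 3.0]
grip_width: 26.1
```

{"name": "step_arm", "arguments": {"slide": [[-0.005,-0.0005,0.001],[-0.005,-0.0005,0.0015],[-0.0045,-0.0005,0.0015],[-0.005,-0.0005,0.002],[-0.0045,-0.0005,0.002],[0,0,0]], "roll": [0,0,0,0,0,0]}}

```text
t: 13.55
position: [554.0, -76.6, 77.4]
ee_rot: [0.474, 0.526, -0.474, 0.523]
contact_force: [-6.0, 2.5, 6.4]
grip_width: 26.1
```

```bash
cat > t.py <<'E'
from h import *
import sys
v=np.load('v.npy')
def tell(C=(593.5,153.5)):
    s=ctrl.state(); x,y,z=s['position']; dx=(x-C[0])/np.cos(v[2]); dz=z-C[1]; f=np.arctan2(dz,dx); f-=2*np.pi*(f>1.5)
    F=s['contact_force']; print('t',s['t'],'phi',round(f,3),'crank',round(.207-f,3),'R',round(np.hypot(dx,dz),1),'Ftan',round(F[0]*np.sin(f)-F[2]*np.cos(f),1),'Frad',round(F[0]*np.cos(f)+F[2]*np.sin(f),1),'Fy',round(F[1],1)); return f
if __name__=='__main__': tell()
E
python3 - <<'E'
from t import *
f=tell(); d=20*(.207-f); print('drop',d)
im=cv2.cvtColor(ctrl.snapshot("scene"),cv2.COLOR_RGB2BGR)
def circ(r,z): return np.array([proj("scene",stand(*v[:3],(r*np.cos(a),190+r*np.sin(a),z))) for a in np.linspace(0,2*np.pi,60)])
x0,y0=345,110; crop=cv2.resize(im[y0:y0+115,x0:x0+110],None,fx=5,fy=5,interpolation=3)
b=crop.copy()
for r,z,col in((68,290-d,(0,255,0)),(66,214,(0,0,255)),(66,230,(0,255,255))):
    cv2.polylines(b,[np.int32(np.round((circ(r,z)-[x0,y0]+.5)*5))],True,col,1)
out=np.hstack([crop,b]); cv2.imwrite('pics/c4.png',cv2.resize(out,(800,int(800*out.shape[0]/out.shape[1]))))
E
```

```text
t 13.55 phi -2.052 crank 2.259 R 85.8 Ftan 8.3 Frad -2.9 Fy 2.5
drop 45.17777528638835
```

View pics/c4.png

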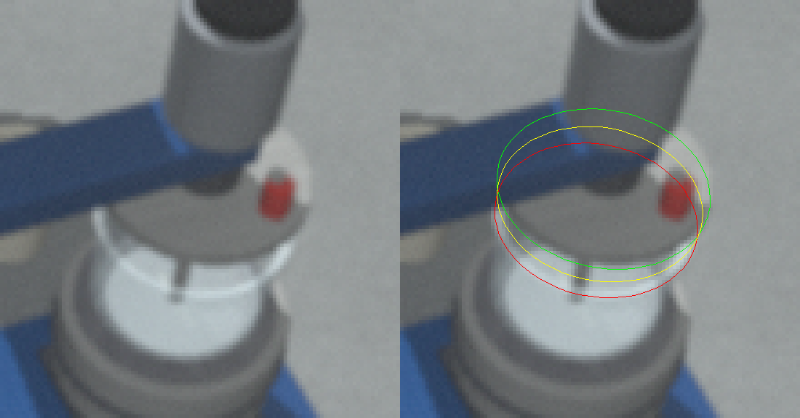

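The crop shows the lid's front edge at row about 263 and the glass rim at row about 294. That leaves roughly 26–31 mm, or about 1.3–1.5 rad. Continuing steadily for 0.85 rad.

{"name": "step_arm", "arguments": {"slide": [[-0.0045,-0.0005,0.0025],[-0.0045,0,0.0025],[-0.0045,0,0.003],[-0.004,0,0.003],[-0.004,-0.0005,0.0035],[-0.0035,0,0.0035],[-0.0035,-0.0005,0.0035],[0,0,0]], "roll": [0,0,0,0,0,0,0,0]}}

```text
t: 14.6
position: [528.2, -79.3, 98.5]
ee_rot: [0.475, 0.524, -0.474, 0.525]
contact_force: [-2.4, 4.4, 7.1]
grip_width: 26.1
```

```bash
python3 t.py
```

```text
t 14.6 phi -2.444 crank 2.651 R 85.6 Ftan 6.9 Frad -2.7 Fy 4.4
```

{"name": "step_arm", "arguments": {"slide": [[-0.0035,0.0005,0.004],[-0.003,0.0005,0.004],[-0.003,0,0.004],[-0.0025,0,0.0045],[-0.0025,0,0.0045],[-0.002,0,0.0045],[-0.0015,0,0.005],[0,0,0]], "roll": [0,0,0,0,0,0,0,0]}}

```text
t: 15.6
position: [511.4, -80.4, 129.1]
ee_rot: [0.475, 0.523, -0.474, 0.526]
contact_force: [-0.3, -4.6, 7.3]
grip_width: 26.2
```

```bash
python3 t.py
```

```text
t 15.6 phi -2.854 crank 3.061 R 86.0 Ftan 7.1 Frad -1.8 Fy -4.6
```

{"name": "step_arm", "arguments": {"slide": [[-0.001,-0.001,0.004],[-0.001,-0.0005,0.004],[-0.0005,0,0.004],[-0.0005,0,0.004],[0,0,0]], "roll": [0,0,0,0,0]}}

```text
t: 16.23
position: [508.5, -80.9, 144.9]
ee_rot: [0.475, 0.523, -0.474, 0.526]
contact_force: [3.1, -1.4, 6.1]
grip_width: 26.2
```

```bash
python3 t.py
```

```text
t 16.225 phi -3.042 crank 3.249 R 85.9 Ftan 5.7 Frad -3.7 Fy -1.4
```

{"name": "step_arm", "arguments": {"slide": [[0.0005,0,0.0025],[0.0005,0,0.0025],[0,0,0.0025],[0,0,0.0025],[0,0,0]], "roll": [0,0,0,0,0]}}

```text
t: 16.85
position: [508.1, -80.8, 154.3]
ee_rot: [0.474, 0.524, -0.474, 0.525]
contact_force: [1.8, -5.3, 5.5]
grip_width: 26.0
```

```bash
python3 t.py
```

```text
t 16.85 phi -3.151 crank 3.358 R 85.8 Ftan 5.5 Frad -1.8 Fy -5.3
```

{"name": "step_arm", "arguments": {"slide": [[0,-0.0005,0.002],[0.0005,-0.0005,0.002],[0,0,0.002],[0,0,0.002],[0,0,0]], "roll": [0,0,0,0,0]}}

```text
t: 17.48
position: [508.7, -81.0, 162.2]
ee_rot: [0.475, 0.524, -0.474, 0.525]
contact_force: [3.7, -0.2, 5.9]
grip_width: 26.0
```

```bash
python3 t.py
```

```text
t 17.475 phi -3.243 crank 3.45 R 85.7 Ftan 6.2 Frad -3.1 Fy -0.2
```

{"name": "step_arm", "arguments": {"slide": [[0.0005,0,0.002],[0.0005,0,0.002],[0.0005,0,0.002],[0,0,0]], "roll": [0,0,0,0]}}

```text
t: 17.98
position: [509.6, -81.0, 168.0]
ee_rot: [0.474, 0.524, -0.474, 0.524]
contact_force: [3.4, -0.2, 6.0]
grip_width: 26.7
```

```bash
python3 t.py
```

```text
t 17.975 phi -3.312 crank 3.519 R 85.5 Ftan 6.5 Frad -2.3 Fy -0.2
```

{"name": "step_arm", "arguments": {"slide": [[0.0005,0,0.002],[0.0005,0,0.0015],[0.0005,0,0.0015],[0,0,0]], "roll": [0,0,0,0]}}

```text
t: 18.48
position: [510.9, -81.0, 172.9]
ee_rot: [0.474, 0.525, -0.474, 0.524]
contact_force: [2.5, 0.6, 6.0]
grip_width: 26.1
```

```bash
python3 t.py
```

```text
t 18.475 phi -3.371 crank 3.578 R 85.3 Ftan 6.4 Frad -1.1 Fy 0.6
```

{"name": "step_arm", "arguments": {"slide": [[0.0005,0,0.0015],[0.0005,0,0.0015],[0,0,0.001],[0,0,0]], "roll": [0,0,0,0]}}

```text
t: 18.98
position: [511.4, -80.8, 176.1]
ee_rot: [0.474, 0.525, -0.475, 0.524]
contact_force: [2.2, 1.2, -1.3]
grip_width: 26.0
```

```bash
python3 t.py
```

```text
t 18.975 phi -3.409 crank 3.616 R 85.5 Ftan -0.7 Frad -2.4 Fy 1.2
```

{"name": "step_arm", "arguments": {"slide": [[0,0,0],[0,0,0]], "roll": [0,0]}}

```text
t: 19.23
position: [511.5, -80.9, 176.3]
ee_rot: [0.474, 0.525, -0.474, 0.524]
contact_force: [2.1, 0.8, -3.3]
grip_width: 26.4
```

```bash
python3 t.py
```

```text
t 19.225 phi -3.412 crank 3.619 R 85.5 Ftan -2.6 Frad -2.9 Fy 0.8
```

{"name": "step_arm", "arguments": {"slide": [[0,0,-0.0005],[0,0,0],[0,0,0]], "roll": [0,0,0]}}

```text
t: 19.6
position: [511.7, -81.0, 176.2]
ee_rot: [0.474, 0.525, -0.474, 0.524]
contact_force: [2.1, 2.0, -2.6]
grip_width: 26.0
```

```bash
python3 t.py
```

```text
t 19.6 phi -3.411 crank 3.618 R 85.3 Ftan -1.9 Frad -2.7 Fy 2.0
```

{"name": "step_arm", "arguments": {"slide": [[0,0,-0.0005],[0,0,-0.0003],[0,0,0],[0,0,0]], "roll": [0,0,0,0]}}

```text
t: 20.1
position: [511.9, -81.2, 175.7]
ee_rot: [0.474, 0.525, -0.474, 0.524]
contact_force: [-0.5, 1.8, -0.1]
grip_width: 26.5
```

```bash
python3 t.py
```

```text
t 20.1 phi -3.406 crank 3.613 R 84.9 Ftan -0.2 Frad 0.4 Fy 1.8
```

The pull on the handle is now about zero, so the lid is resting without being pressed. Next I let go and rise.

{"name": "step_arm", "arguments": {"slide": [[0,0,0],[0,0,0],[0,0,0],[0,0,0],[0,0,0],[0,0,0]], "roll": [0,0,0,0,0,0], "hand": 1}}

```text
t: 20.85
position: [512.2, -81.2, 175.6]
ee_rot: [0.474, 0.524, -0.474, 0.524]
contact_force: [0.7, 0.2, -0.4]
grip_width: 78.6
```

{"name": "step_arm", "arguments": {"slide": [[0,0,0.02],[0,0,0.04],[0,0,0.05],[0,0,0.05],[0,0,0],[0,0,0]], "roll": [0,0,0,0,0,0]}}

```text
t: 21.6
position: [511.5, -81.0, 335.0]
ee_rot: [0.474, 0.525, -0.474, 0.524]
contact_force: [-0.9, 0.9, 0.5]
grip_width: 87.1
```

{"name": "step_arm", "arguments": {"slide": [[0.025,0.053,0],[0.025,0.053,0],[0,0,0],[0,0,-0.03],[0,0,-0.031],[0,0,0],[0,0,0]], "roll": [0,0,0,0,0,0,0], "hand": 0}}

```text
t: 22.48
position: [562.2, 24.1, 274.8]
ee_rot: [0.474, 0.524, -0.475, 0.524]
contact_force: [0.1, -0.0, -0.5]
grip_width: 43.9
```

{"name": "step_arm", "arguments": {"slide": [[-0.01,-0.001,-0.001],[-0.01,-0.001,0],[-0.01,-0.001,0],[-0.008,-0.001,0],[-0.006,-0.0005,0],[-0.004,0,0],[-0.002,0,0],[-0.001,0,0],[0,0,0]], "roll": [0,0,0,0,0,0,0,0,0]}}

```text
t: 23.6
position: [511.1, 20.1, 273.3]
ee_rot: [0.474, 0.525, -0.475, 0.524]
contact_force: [2.2, -1.3, 0.3]
grip_width: 43.3
```

{"name": "step_arm", "arguments": {"slide": [[-0.002,0,0],[-0.0015,0,0],[0,0,0],[0,0,0]], "roll": [0,0,0,0]}}

```text
t: 24.1
position: [510.4, 20.2, 273.2]
ee_rot: [0.476, 0.523, -0.473, 0.526]
contact_force: [9.8, -1.5, -5.5]
grip_width: 43.8
```

{"name": "step_arm", "arguments": {"slide": [[0.008,0,0],[0.006,0,0],[0,0,0.04],[0,0,0.05],[-0.04,0,0.03],[-0.05,0.02,0.02],[-0.02,0.02,0],[0,0,0]], "roll": [0,0,0,0,0,0,0,0]}}

```text
t: 25.1
position: [409.5, 61.5, 413.9]
ee_rot: [0.474, 0.525, -0.474, 0.525]
contact_force: [0.5, -0.4, -0.2]
grip_width: 43.7
```

Run:
```python
from t import *
bg=lambda n:cv2.cvtColor(ctrl.snapshot(n),cv2.COLOR_RGB2BGR)
a=bg("scene")[100:310,160:440]; b=bg("side")[100:350,160:400]
c=bg("side")
p=proj("side",stand(*v[:3],(-41,-72,190))); o=np.array([int(p[0])-35,int(p[1])-40])
z=cv2.resize(c[o[1]:o[1]+80,o[0]:o[0]+70],(350,400),interpolation=3)
for n,q in dict(hold41=(-41,-72,170),d50=(-49.5,-72,170.5),sprung=(-55.9,-72,172)).items(): print(n,(proj("side",stand(*v[:3],q))-o)*5)
L=cv2.resize(a,(430,322),interpolation=3); B=cv2.resize(b,(430,270))[:278]
cv2.imwrite('pics/fin.png',np.hstack([np.vstack([L,B])[:590],np.vstack([z,np.zeros((190,350,3),np.uint8)])]))
s=ctrl.state();print(s['t'],s['position'],s['contact_force'])
```

```text
hold41 [179.00791533 225.10187508]
d50 [164.85521252 230.66447273]
sprung [154.14221903 233.53147373]
25.25 [411.99329444  60.02777832 413.3004036 ] [-0.45296114 -0.38706729  0.02603248]
```

View pics/fin.png

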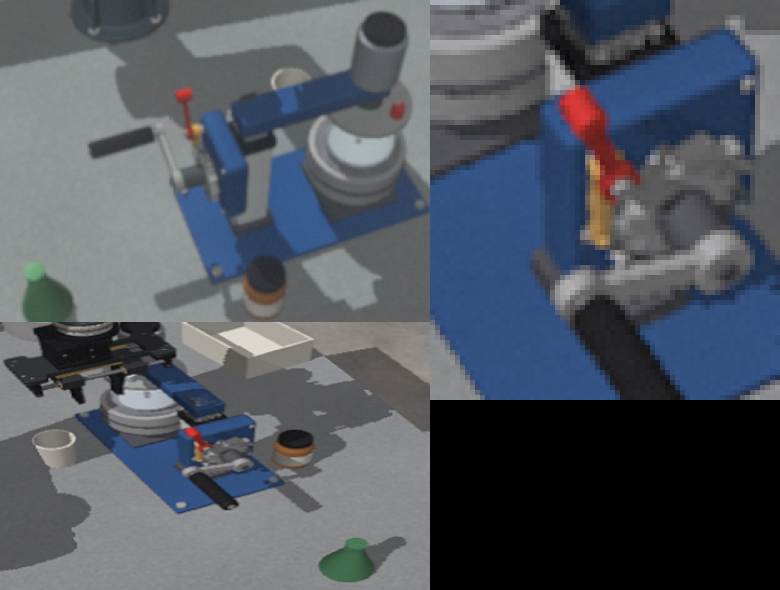

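```bash
python3 -c "
from bench import ctrl; print(ctrl.job_done())"
```

```text
the job is handed in; nothing more can be done
None
```

The job is done and handed in at about 25 s. The lid rests on the glass rim, the red lever is back at hold, and the robot is clear of everything.

**Release:** I threw the red lever over to its stop. I then wound the crank up about 0.09 rad, and the side picture showed the pawl sprung clear.

**Lowering:** I let the crank back at about 0.6 rad/s at most by command, and slower near the end. At about 3.6 rad the pull on the handle fell from about 6.4 N to zero.

**Brief overshoot:** The handle first pressed the lid a little past contact, with up to 2.6 N at the handle. By my estimate that was about 11 N extra on the rim, well under the breaking load. I backed off until the handle force read about 0 N before letting go.

**Final checks:**
- The knob is back at its hold position.
- The pawl's nose lies on the wheel. It measured between the fully caught position and 50 mm from the axle, so it is well in from the sprung position. I could not see which tooth it sits at.
- The lid appears seated on the rim.
- The flask, jar and beaker are still standing; the arm kept clear of them.
- The wrist force reads about zero.

No check failed.

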